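# Put the soldering bench's hand tools back in their drawer

## Robot

A 6-joint arm with a two-finger parallel gripper is mounted at the origin on the work surface. World frame = base frame: x ahead of the robot, y to its left, z up, the work surface at z = 0. Lengths are in mm, angles in rad, forces in N, time in s.
With the tool pointing down it reaches from about 350 to 775 mm from the base axis. Payload 7.3 kg.
Tool frame: the origin (TCP) lies on the front face of the gripper's body, between the roots of the fingers; the fingertips stand 66 mm ahead of it and the grasp point (between the pads) lies 47 mm ahead of it (bot.tip_extent is the distance from the TCP to the fingertips, in mm); z points along the fingers, y is the line along which they close (so a half turn about z gives the same grasp; the last joint's range is limited). The gripper opens to 92 mm and grips with 3 to 60 N. Pads are 19 mm wide; open, the fingers measure 130 mm over their backs; the gripper's body (75 mm by 190 mm) begins 47 mm behind the grasp point.
Start: joints at [1.116, 0.342, 1.524, -0, 1.275, -0.146], TCP at [159.538, 500.186, 292.241] pointing down, gripper open.
Joint ranges: [-2.53, 2.53], [-0.77, 2.02], [0.04, 2.7], [-1, 4.14], [0.28, 2.66], [-3.11, 3.11]. Speed limits (rad/s): [2.57, 2.57, 3.14, 3.14, 3.14, 3.14].

## Interface

Orientations are given as [roll, pitch, yaw] about the fixed x, y, z axes, in that order (R = Rz(yaw) Ry(pitch) Rx(roll)).
In Python, from plant import readout, viewer, order, bot gives the robot as it stands.
- The arm moves only by the shell command python3 -m creep 'ROWS'. ROWS is text: rows parted by semicolons, each of 7 numbers parted by spaces: the shift along the world's x, y, z in m, then the turn, a rotation vector about the world's x, y, z in rad, then the opening in per cent of the stroke, from 0 (shut) to 100 (fully open). A call has 1 to 8 rows; each row shifts and turns the commanded pose from where the row before left it; what a row does not reach is not made up. A row lasts 1/12 s, in which the tool goes at most 41.7 mm and 7.16 degrees, less where a joint would pass 70% of its speed; a pose out of reach is approached as far as the arm can. A call is refused whole if a number of a shift passes 0.0417 or a number of a turn 0.125, either way. A call with a gripper value outside its range is refused whole. The fingers move at their own pace and stop on an object; the grip force is fixed at half the most. Time passes only in rows, so rows that do not move let the fingers close. It gives the time, the measured TCP pose, the force, the opening and the grip force at its end, in the units of the state.
- readout.get_obs(): the state, without advancing time (a new reading comes with each control period).
- viewer.capture(name): name is "scene" or "top"; returns the picture (480x640x3 uint8, red, green, blue); there is no depth.
- viewer.camera_info(name): a dict with "fx", "fy", "cx", "cy" (pixels), "origin" and "rotation" of the camera in the world. Camera axes: x right, y up, looking along -z (the intrinsics and any distortion apply to the point x, -y, -z); pixel columns grow to the right and rows downward; lengths in mm; the calibration is good to about 2 mm. A picture is of the moment at which its call begins. camera_info takes no time and is no camera call.
- order.close_job(): hands the job in; it is judged then, once.
The state is a dict: "time": time; "joint_positions": joint angles; "dq": joint speeds; "tau": joint torques, N m; "tool_pos": TCP position; "tcp_rot": TCP orientation; "contact_force": force on the tool from outside, world axes, zero at the start; "moment": the same for the moment, N m; "grip_width": finger opening in mm; "finger_force": force on a finger pad.
Only numpy, scipy, OpenCV 4.12 (cv2) and the standard library are available. Lean on these libraries where they do the work, as an engineer would, in place of code of your own. Each camera call takes 0.05 s, during which the arm holds its last target. There are 200 camera calls.

## Task

Put the red screwdriver and the blue solder sucker away in the open top drawer of the steel cabinet: the screwdriver in the compartment that already holds the yellow screwdriver, the solder sucker in the other one. Set each down gently rather than dropping it, so that it lies flat on the compartment's floor, lengthwise, with its tip towards the back of the drawer. Then push the drawer fully shut, leaving the other things on the bench as they are.

Things in the scene. Friction and masses are not known exactly. Their poses are not given: they have to be found in the camera images.
- driver: Red screwdriver to put away, loose on the bench: 160 mm long, handle 80 mm long and 26 mm thick, round with flattened top and underside, then a 6 mm steel shaft. About 0.07 kg. Origin: middle of its length, on the underside; the axis is 13 mm above. +x runs from handle end (x = -80 mm) to tip (x = +80 mm); best gripped from above around the handle at x = -32 mm.
- driver_axis (a point): Point on the red screwdriver's axis at the middle of its length, 13 mm above its underside; x axis as driver.
- driver_tip (a point): Tip of the red screwdriver's blade, on its axis, 80 mm from the middle.
- pump: Blue solder sucker to put away, loose on the bench: 165 mm long, 22 mm thick barrel from x = -55 to +45 mm, yellow button on top at x = +26 mm, black plunger knob at the -x end (x = -82 mm), black cone and white nozzle (its tip) at the +x end. About 0.06 kg. Origin: middle of its length, on the underside; the axis is 11 mm above. Best gripped from above around the barrel at x = -8 mm.
- pump_axis (a point): Point on the solder sucker's axis at the middle of its length, 11 mm above its underside; x axis as pump.
- pump_tip (a point): Tip of the solder sucker's white nozzle, on its axis, 82 mm from the middle.
- unit: Grey steel two-drawer cabinet with blue fronts on the bench (fixed), 272 mm wide, 300 mm deep, 148 mm high. Origin: middle of the carcass's front lower edge, at bench level; x points into the cabinet, front to back, y along its front, z up. Drawers slide out along -x. When the top drawer is out by j, the roof still covers all of it but the first j behind its front panel.
- drawer (a joint): How far the top drawer is pulled out, in m: 0 fully shut (stop), 0.225 at its outer stop. It stays where it is left; about 2 N moves it.
- drawer_floor (a point): Front middle of the top drawer's inner floor, at the front panel's inner face, 82 mm above the bench, moving with the drawer. x points to the drawer's back, y along its front, z up. Floor 260 mm (x) by 244 mm (y), side walls 45 mm high; a divider 4 mm thick, 30 mm high along x at y = 0 makes two compartments 120 mm wide. Front panel from x = -12 to 0 mm, its top 58 mm above the floor.
- drawer_handle (a point): Middle of the top drawer's aluminium bar handle: round bar 11 mm thick, 110 mm long along y, 35 mm in front of the panel's outer face (x = -47, y = 0, z = +30 mm from drawer_floor, same axes). Free room above, below and in front of it, so the drawer can be pushed by it.
- stored_driver: Yellow-handled screwdriver already lying in one of the two compartments, which one varies, along its outer wall, tip to the back: same shape and size as the red one (160 mm, 26 mm handle), loose. Origin: middle of its length, on the underside, on the drawer's floor.
- stored_driver_axis (a point): Point on the yellow screwdriver's axis at the middle of its length, 13 mm above its underside.
- tweezers: Steel tweezers, 118 mm long, 9 mm high and about 8 mm wide, loose, lying lengthwise along the outer wall of the other compartment. Origin: middle of their length, on the underside.
- spool: Solder spool standing flat on the bench, 54 mm across, 37 mm high, loose; origin at the centre of its underside. To be left alone.
- flux: Small amber flux bottle, 38 mm across, 85 mm high, loose; origin at the centre of its underside. To be left alone.
- meter: Orange and black multimeter lying on the bench, 150 x 76 mm, 40 mm high, loose; origin at the centre of its underside. To be left alone.
- cutters: Small red-handled side cutters lying on the bench, 135 mm long, 12 mm high, loose; origin on the underside near the pivot. To be left alone.
- holder: Circuit-board holder (fixed): black rail 260 mm long along y on two feet 130 mm long along x, with two blue jaws 120 mm high that hold a tilted black board. Top at 132 mm. Origin: centre of its underside.
There are look-alikes about, which are no part of the job. Leave any turquoise look-alike of the pump alone.

How it is judged:
By the outcome, as a careful person would: the job done as asked, in the order asked, and still so for the second after the job is handed in, with the robot touching nothing.
It also fails if it takes over 72 s, if anything falls off the work surface, if the arm or the gripper's body presses on something with over 40 N, if the wrist force passes 120 N, or if a joint passes its speed limit or range.

## Working session

There is one attempt and no reset: what is moved stays moved. The work goes in short steps, Python scripts to look and compute and a shell command to move; the robot and the scene stay as the last step left them, time stands still between calls to the robot, and variables do not carry over. Pictures are saved under pics/ and viewed, at most 10 in all, crops included, and the job is handed in when it is done.

```bash
mkdir -p pics; ls; cat > h.py <<'E'
import numpy as np, cv2
from plant import readout, viewer, order, bot
def snap(cam,name,crop=None,s=1):
    im=viewer.capture(cam); im=np.asarray(im)[:,:,::-1]
    cv2.imwrite('pics/'+cam+'_'+name+'_full.png',im)
    if crop: im=im[crop[1]:crop[3],crop[0]:crop[2]]
    if s!=1: im=cv2.resize(im,None,fx=s,fy=s,interpolation=cv2.INTER_CUBIC)
    cv2.imwrite('pics/'+name+'.png',im)
def px2w(cam,u,v,z):
    c=viewer.camera_info(cam); R=np.array(c['rotation']); o=np.array(c['origin'])
    K=np.array([[c['fx'],0,c['cx']],[0,c['fy'],c['cy']],[0,0,1.]])
    d=np.array(c.get('distortion',np.zeros(5)),float)
    p=cv2.undistortPoints(np.array([[[u,v]]],float),K,d)[0,0]
    r=R@np.array([p[0],-p[1],-1]); return o+r*(z-o[2])/r[2]
E
python3 - <<'E'
from h import *
snap('top','a'); snap('scene','b')
print(viewer.camera_info('top')); print(viewer.camera_info('scene')); print(readout.get_obs())
E
```

```text
pics
{'fx': 521.2087828739949, 'fy': 521.2087828739949, 'cx': 320.3291812466064, 'cy': 247.54764716233186, 'origin': array([ 312.23081706,   19.03265869, 1344.77432472]), 'rotation': array([ 0.21568055, -0.00384701, -1.62990634])}
{'fx': 523.6791129229127, 'fy': 523.6791129229127, 'cx': 316.7486788049308, 'cy': 243.42445804874188, 'origin': array([1157.45468523,  749.96518299, 1156.24111483]), 'rotation': array([ 7.17433629e-01, -1.75391491e-03,  2.47652736e+00])}
{'time': 0.1, 'joint_positions': array([ 1.11604956e+00,  3.42692358e-01,  1.52492300e+00, -1.21525932e-06,
        1.27537685e+00, -1.46002522e-01]), 'dq': array([-0.00061166, -0.00074502, -0.00278198,  0.00027473, -0.00013654,
       -0.00094186]), 'tau': array([ 2.46225805e-03, -4.32001090e+01, -2.44696087e+01,  7.21752131e-02,
        5.24722086e-02, -1.43629663e-06]), 'tool_pos': array([159.39001511, 499.94049462, 291.59345768]), 'tcp_rot': array([-3.14020783e+00, -2.02462617e-04,  2.83284862e+00]), 'contact_force': array([-0.58834223,  0.37034895, -0.48227237]), 'moment': array([ 0.03735496, -0.02206402,  0.03678275]), 'finger_force': 0.0, 'grip_width': 92.22793151424739}
```

Rotation is rpy; fix helper and view.

```bash
sed -i "s/R=np.array(c\['rotation'\])/R=Rot.from_euler('xyz',c['rotation']).as_matrix()/; 1a from scipy.spatial.transform import Rotation as Rot" h.py; python3 -c "
from h import *
print(px2w('top',320,240,0))"
```

```text
[626.52572897  -3.8756516    0.        ]
```

View pics/a.png

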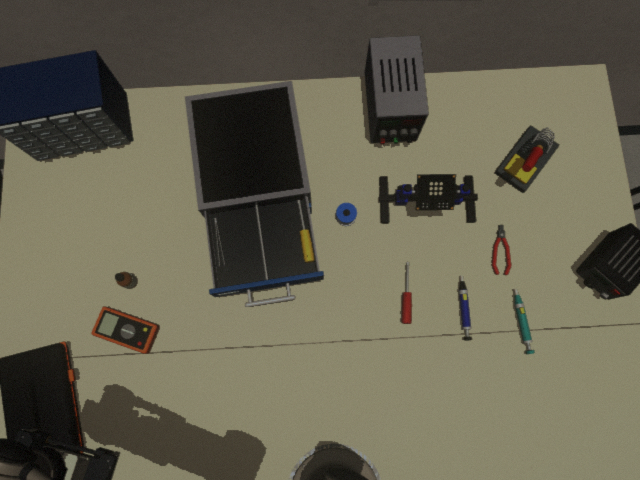

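View pics/b.png

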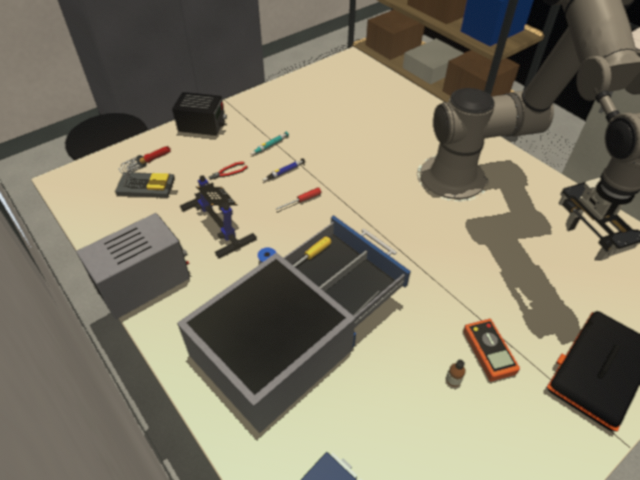

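Top picture: candidates for the driver are the red screwdriver (407,295), the soldering iron (533,152) and the cutters (501,250). For the pump they are the blue one (465,308) and the turquoise one (524,320). I choose (407,295) and (465,308). The yellow driver is in the right-hand compartment (306,240), the tweezers are in the left (220,240).

```bash
python3 - <<'E'
from h import *
im=cv2.imread('pics/top_a_full.png')
c1=cv2.resize(im[255:345,385:545],None,fx=4.5,fy=4.5,interpolation=cv2.INTER_CUBIC)
cv2.imwrite('pics/c.png',c1)
cv2.imwrite('pics/d.png',cv2.resize(im[180:315,195:335],None,fx=4.4,fy=4.4,interpolation=cv2.INTER_CUBIC))
hsv=cv2.cvtColor(im,cv2.COLOR_BGR2HSV)
def ax(mask,box,z):
    m=np.zeros_like(mask);x0,y0,x1,y1=box;m[y0:y1,x0:x1]=mask[y0:y1,x0:x1]
    v,u=np.nonzero(m);P=np.array([px2w('top',a,b,z)[:2] for a,b in zip(u,v)])
    c=P.mean(0);w,V=np.linalg.eigh(np.cov((P-c).T));d=V[:,1]*np.sign(V[0,1]);t=(P-c)@d
    print(len(u),c.round(1),'yaw',np.arctan2(d[1],d[0]).round(3),'ends',(c+d*t.min()).round(1),(c+d*t.max()).round(1))
red=((hsv[...,0]<8)|(hsv[...,0]>172))&(hsv[...,1]>130)&(hsv[...,2]>60)
ax(red,(395,285,420,330),13)
bl=(hsv[...,0]>105)&(hsv[...,0]<135)&(hsv[...,1]>110)&(hsv[...,2]>50)
ax(bl,(450,270,480,345),11)
ax(bl,(200,265,330,300),140)
ye=(hsv[...,0]>15)&(hsv[...,0]<35)&(hsv[...,1]>160)&(hsv[...,2]>90)
ax(ye,(290,215,320,270),95)
for n,u,v,z in [('dtip',407,263,13),('dend',407,323,13),('ptip',461,277,11),('pend',467,339,11),('hl',247,302,112),('hr',294,297,112),('divF',266,279,112),('divB',257,203,112)]: print(n,px2w('top',u,v,z).round(0))
E
```

```text
263 [ 433.7 -213. ] yaw -0.125 ends [ 395.  -208.2] [ 473.9 -218.1]
161 [ 411.7 -361.8] yaw -0.018 ends [ 380.7 -361.3] [ 452.6 -362.6]
509 [500.6 130.4] yaw -1.467 ends [487.  260.9] [514.3  -1.5]
289 [592.9  31.5] yaw 0.111 ends [554.2  27.2] [632.8  35.9]
dtip [ 549. -226.   13.]
dend [ 395. -211.   13.]
ptip [ 504. -363.   11.]
pend [ 346. -359.   11.]
hl [460. 179. 112.]
hr [465.  68. 112.]
divF [512. 132. 112.]
divB [703. 148. 112.]
```

View pics/c.png

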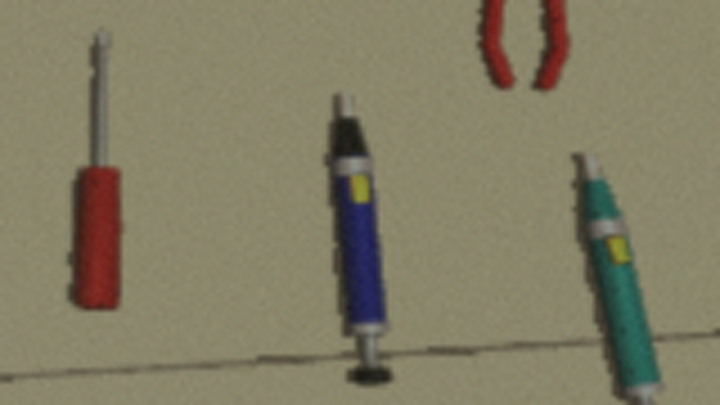

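View pics/d.png

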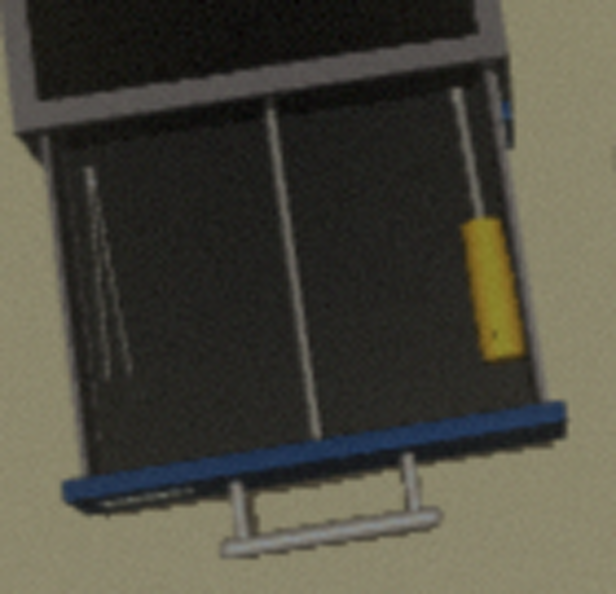

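The crops confirm the red driver and the blue pump (yellow button, black knob at bottom), both with tips up-image (+x). The yellow driver lies at the right wall, the tweezers at the left.

```bash
python3 - <<'E'
from h import *
for n,u,v,z in [('dtip',407.9,261.7,13),('ptip',461.4,276.1,11),('pend',467.2,338.3,11),('roofL',199,209.5,148),('roofR',310.5,192.5,148),('roofM',254.8,201.1,148),('hL',245.5,305,112),('hR',295,297.5,112)]: print(n,px2w('top',u,v,z).round(0))
E
python3 -m creep '0.024 -0.033 0 0 0 0.0235 100;0.024 -0.033 0 0 0 0.0235 100;0.024 -0.033 0 0 0 0.0235 100;0.024 -0.033 0 0 0 0.0235 100;0.024 -0.033 0 0 0 0.0235 100;0.024 -0.033 0 0 0 0.0235 100;0.024 -0.033 0 0 0 0.0235 100;0.024 -0.033 0 0 0 0.0235 100'
python3 -m creep '0.024 -0.033 0 0 0 0 100;0.024 -0.033 0 0 0 0 100;0.004 -0.035 0 0 0 0 100;0.004 -0.035 0 0 0 0 100;0.004 -0.035 0 0 0 0 100;0.004 -0.035 0 0 0 0 100;0.004 -0.035 0 0 0 0 100;0.004 -0.035 0 0 0 0 100'
python3 -m creep '0.004 -0.035 0 0 0 0 100;0.004 -0.035 0 0 0 0 100;0.004 -0.035 0 0 0 0 100;0.004 -0.035 0 0 0 0 100;0.004 -0.035 0 0 0 0 100;0 0 0 0 0 0 100;0 0 0 0 0 0 100'
```

```text
dtip [ 552. -229.   13.]
ptip [ 507. -364.   11.]
pend [ 348. -360.   11.]
roofL [683. 283. 148.]
roofR [710.  15. 148.]
roofM [697. 149. 148.]
hL [453. 183. 112.]
hR [464.  65. 112.]
time: 0.77
tool_pos: [352.1, 234.4, 292.2]
tcp_rot: [3.142, -0.0, 3.022]
contact_force: [0.1, 1.2, -1.0]
grip_width: 91.7
finger_force: 0.0
time: 1.43
tool_pos: [423.2, -41.5, 292.1]
tcp_rot: [3.141, -0.0, 3.021]
contact_force: [0.9, 0.3, -0.5]
grip_width: 91.6
finger_force: 0.0
time: 2.02
tool_pos: [443.2, -216.2, 291.5]
tcp_rot: [3.141, -0.001, 3.018]
contact_force: [-0.8, 0.6, 0.3]
grip_width: 91.5
finger_force: 0.0
```

```bash

python3 -m creep '-0.001 0 -0.035 0 0 0 100;0 0 -0.035 0 0 0 100;0 0 -0.035 0 0 0 100;0 0 -0.035 0 0 0 100;0 0 -0.035 0 0 0 100;0 0 -0.03 0 0 0 100;0 0 -0.012 0 0 0 100;0 0 -0.006 0 0 0 100'
python3 -m creep '0 0 0 0 0 0 0;0 0 0 0 0 0 0;0 0 0 0 0 0 0;0 0 0 0 0 0 0;0 0 0 0 0 0 0;0 0 0 0 0 0 0;0 0 0 0 0 0 0;0 0 0 0 0 0 0'
```

```text
time: 2.68
tool_pos: [441.4, -212.7, 67.1]
tcp_rot: [3.139, -0.004, 3.022]
contact_force: [-0.2, -0.4, -0.1]
grip_width: 92.0
finger_force: 0.0
time: 3.35
tool_pos: [442.6, -214.9, 69.5]
tcp_rot: [-3.141, 0.0, 3.021]
contact_force: [0.5, 0.4, 0.3]
grip_width: 43.5
finger_force: 0.0
```

```bash

python3 -m creep '0 0 0 0 0 0 0;0 0 0 0 0 0 0;0 0 0 0 0 0 0;0 0 0 0 0 0 0;0 0 0 0 0 0 0;0 0 0 0 0 0 0;0 0 0 0 0 0 0'
python3 -m creep '0 0 0.01 0 0 0 0;0 0 0.03 0 0 0 0;0 0 0.035 0 0 0 0;0 0 0.035 0 0 0 0;0 0 0.035 0 0 0 0;0 0 0.035 0 0 0 0;0 0 0 0 0 0 0;0 0 0 0 0 0 0'
python3 - <<'E'
from h import *
snap('scene','e',(200,100,520,340),2.4)
E
```

```text
time: 3.93
tool_pos: [442.5, -214.8, 69.2]
tcp_rot: [3.141, -0.0, 3.021]
contact_force: [0.0, 0.8, -0.2]
grip_width: 23.8
finger_force: 29.9
time: 4.6
tool_pos: [443.1, -215.1, 251.7]
tcp_rot: [-3.139, 0.005, 3.021]
contact_force: [0.3, -0.5, -1.6]
grip_width: 24.2
finger_force: 29.9
```

View pics/e.png

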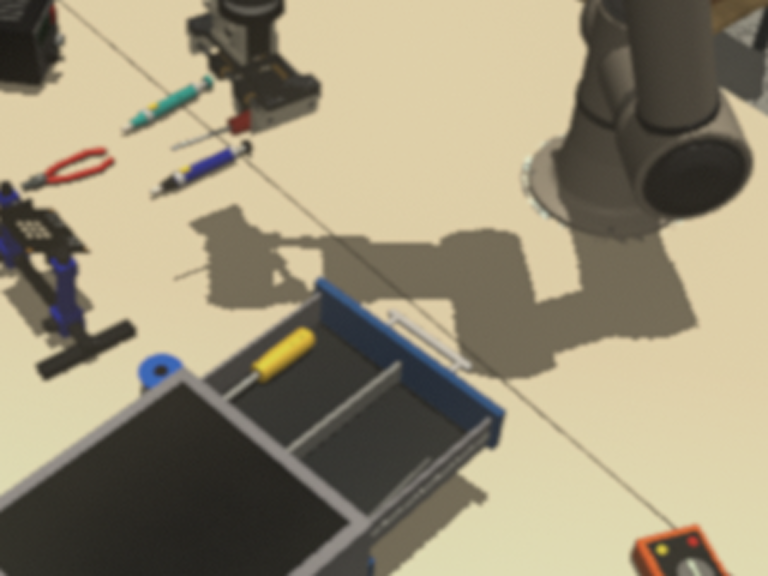

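Driver held level. Carry it to the right-hand compartment.

```bash

python3 -m creep '0.013 0.031 0 0 0 0.028 0;0.013 0.031 0 0 0 0.028 0;0.013 0.031 0 0 0 0.028 0;0.013 0.031 0 0 0 0.028 0;0.013 0.031 0 0 0 0.028 0;0.013 0.031 0 0 0 0.028 0;0.013 0.031 0 0 0 0.028 0;0.013 0.031 0 0 0 0.026 0'
python3 -m creep '0.013 0.029 0 0 0 0 0;0.013 0.029 0 0 0 0 0;0 0 0 0 0 0 0;0 0 -0.015 0 0 0 0;0 0 -0.02 0 0 0 0;0 0 -0.01 0 0 0 0;0 0 0 0 0 0 0;0 0 0 0 0 0 0'
python3 - <<'E'
from h import *
snap('top','f',(195,160,345,310),4); snap('scene','f2')
im=cv2.imread('pics/scene_f2_full.png')[190:350,230:430]
a=cv2.imread('pics/f.png')[:600,:]
b=cv2.resize(im,None,fx=2,fy=2,interpolation=cv2.INTER_CUBIC)
a=cv2.resize(a,(400,400)); o=np.zeros((400,800,3),np.uint8);o[:,:400]=a;o[:320,400:]=b
cv2.imwrite('pics/f3.png',o)
E
```

```text
time: 5.32
tool_pos: [546.0, 34.9, 247.2]
tcp_rot: [3.141, -0.004, -3.039]
contact_force: [0.3, -0.6, -1.6]
grip_width: 24.2
finger_force: 29.9
time: 5.98
tool_pos: [572.0, 90.8, 203.2]
tcp_rot: [3.141, -0.003, -3.041]
contact_force: [0.5, 0.8, -1.2]
grip_width: 23.7
finger_force: 29.9
```

View pics/f3.png

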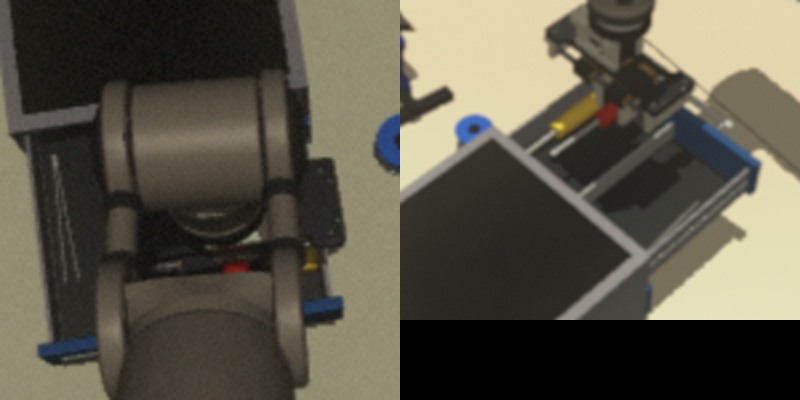

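The driver (red handle at about (608,115) in the right half) hangs between the yellow driver and the divider, clear of both, so I lower it.

```bash

python3 -m creep '0 0 -0.015 0 0 0 0;0 0 -0.015 0 0 0 0;0 0 -0.01 0 0 0 0;0 0 -0.006 0 0 0 0;0 0 -0.003 0 0 0 0;0 0 0 0 0 0 0;0 0 0 0 0 0 0;0 0 0 0 0 0 0'
```

```text
time: 6.75
tool_pos: [573.0, 91.2, 156.0]
tcp_rot: [-3.142, 0.001, -3.04]
contact_force: [0.0, 0.4, -0.3]
grip_width: 24.4
finger_force: 29.9
```

```bash

python3 -m creep '0 0 -0.002 0 0 0 0;0 0 -0.001 0 0 0 0;0 0 -0.001 0 0 0 0;0 0 0 0 0 0 0;0 0 0 0 0 0 0;0 0 0 0 0 0 0'
```

```text
time: 7.25
tool_pos: [572.5, 91.2, 151.3]
tcp_rot: [3.141, 0.0, -3.04]
contact_force: [1.4, 0.7, -0.2]
grip_width: 24.3
finger_force: 29.9
```

```bash

python3 -m creep '0 0 -0.0005 0 0 0 0;0 0 0 0 0 0 0;0 0 0 0 0 0 42;0 0 0 0 0 0 42;0 0 0 0 0 0 42;0 0 0 0 0 0 42;0 0 0 0 0 0 42'
python3 -m creep '0 0 0.01 0 0 0 42;0 0 0.02 0 0 0 42;0 0 0.03 0 0 0 42;0 0 0.035 0 0 0 42;0 0 0.035 0 0 0 42;0 0 0 0 0 0 42'
python3 -m creep '-0.012 -0.036 0 0 0 -0.02 100;-0.012 -0.036 0 0 0 -0.02 100;-0.012 -0.036 0 0 0 -0.02 100;-0.012 -0.036 0 0 0 -0.02 100;-0.012 -0.036 0 0 0 -0.02 100;-0.012 -0.036 0 0 0 -0.02 100;-0.012 -0.036 0 0 0 0 100;-0.012 -0.036 0 0 0 0 100'
python3 -m creep '-0.012 -0.036 0 0 0 0 100;-0.012 -0.036 0 0 0 0 100;-0.012 -0.036 0 0 0 0 100;-0.012 -0.036 0 0 0 0 100;0 0 0 0 0 0 100;0 0 0 0 0 0 100'
python3 - <<'E'
from h import *
snap('top','g',(195,180,345,330),4)
E
```

```text
time: 7.83
tool_pos: [572.5, 91.2, 150.6]
tcp_rot: [3.141, -0.0, -3.04]
contact_force: [0.7, -0.2, -0.3]
grip_width: 38.5
finger_force: 0.0
time: 8.33
tool_pos: [574.9, 91.3, 289.2]
tcp_rot: [-3.141, 0.014, -3.04]
contact_force: [0.3, -0.7, 0.1]
grip_width: 38.6
finger_force: 0.0
time: 9.0
tool_pos: [475.7, -198.4, 281.5]
tcp_rot: [-3.141, 0.001, 3.123]
contact_force: [1.5, 0.5, 0.5]
grip_width: 86.9
finger_force: 0.0
time: 9.5
tool_pos: [427.6, -342.4, 280.9]
tcp_rot: [3.142, 0.0, 3.119]
contact_force: [0.4, 0.3, 1.2]
grip_width: 92.1
finger_force: 0.0
```

View pics/g.png

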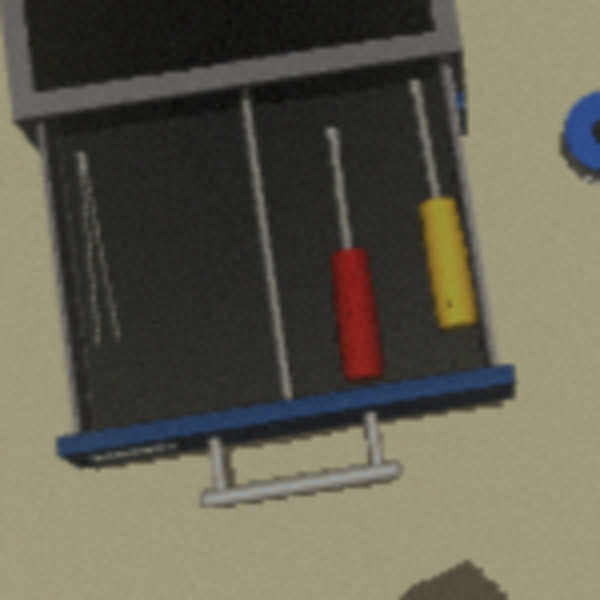

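The red driver lies flat at crop (350,260), tip to the back, parallel to the divider. Next the pump.

```bash

python3 -m creep '-0.004 -0.01 0 0 0 0 100;-0.004 -0.01 -0.03 0 0 0 100;0 0 -0.035 0 0 0 100;0 0 -0.035 0 0 0 100;0 0 -0.035 0 0 0 100;0 0 -0.035 0 0 0 100;0 0 -0.025 0 0 0 100;0 0 -0.012 0 0 0 100'
python3 -m creep '0 0 -0.003 0 0 0 100;0 0 0 0 0 0 100;0 0 0 0 0 0 0;0 0 0 0 0 0 0;0 0 0 0 0 0 0;0 0 0 0 0 0 0;0 0 0 0 0 0 0;0 0 0 0 0 0 0'
python3 -m creep '0 0 0 0 0 0 0;0 0 0 0 0 0 0;0 0 0 0 0 0 0;0 0 0 0 0 0 0;0 0 0 0 0 0 0;0 0 0 0 0 0 0;0 0 0 0 0 0 0;0 0 0 0 0 0 0'
python3 -m creep '0 0 0 0 0 0 0;0 0 0 0 0 0 0'
```

```text
time: 10.22
tool_pos: [420.0, -358.6, 70.5]
tcp_rot: [3.138, -0.004, 3.125]
contact_force: [-0.2, 0.0, 0.2]
grip_width: 91.5
finger_force: 0.0
time: 10.88
tool_pos: [420.6, -360.9, 71.2]
tcp_rot: [-3.141, 0.0, 3.123]
contact_force: [-0.2, -0.1, 0.5]
grip_width: 56.2
finger_force: 0.0
time: 11.55
tool_pos: [420.5, -360.8, 70.7]
tcp_rot: [3.141, -0.0, 3.123]
contact_force: [0.5, 0.4, -0.5]
grip_width: 20.1
finger_force: 30.0
time: 11.72
tool_pos: [420.5, -360.8, 70.7]
tcp_rot: [3.141, -0.0, 3.123]
contact_force: [-0.7, -0.2, 0.3]
grip_width: 20.3
finger_force: 30.0
```

```bash

python3 -m creep '0 0 0.01 0 0 0 0;0 0 0.03 0 0 0 0;0 0 0.035 0 0 0 0;0 0 0.035 0 0 0 0;0 0 0.035 0 0 0 0;0 0 0.035 0 0 0 0;0 0 0.005 0 0 0 0;0 0 0 0 0 0 0'
python3 -m creep '0.0113 0.0365 0 0 0 0.015 0;0.0113 0.0365 0 0 0 0.015 0;0.0113 0.0365 0 0 0 0.015 0;0.0113 0.0365 0 0 0 0.015 0;0.0113 0.0365 0 0 0 0.015 0;0.0113 0.0365 0 0 0 0.015 0;0.0113 0.0365 0 0 0 0.015 0;0.0113 0.0365 0 0 0 0.015 0'
python3 -m creep '0.0113 0.0365 0 0 0 0 0;0.0113 0.0365 0 0 0 0 0;0.0113 0.0365 0 0 0 0 0;0.0113 0.0365 0 0 0 0 0;0.0113 0.0365 0 0 0 0 0;0.0113 0.0365 0 0 0 0 0;0.0113 0.0365 0 0 0 0 0;0 0 0 0 0 0 0'
python3 -m creep '0 0 0 0 0 0 0;0 0 -0.015 0 0 0 0;0 0 -0.02 0 0 0 0;0 0 -0.01 0 0 0 0;0 0 0 0 0 0 0;0 0 0 0 0 0 0'
python3 - <<'E'
from h import *
viewer
snap('scene','i',(230,190,430,350),3.5)
E
```

```text
time: 12.38
tool_pos: [421.2, -361.5, 259.3]
tcp_rot: [-3.137, 0.005, 3.123]
contact_force: [0.2, 0.4, -0.4]
grip_width: 20.2
finger_force: 30.0
time: 13.05
tool_pos: [510.4, -66.8, 254.3]
tcp_rot: [3.14, -0.003, -3.04]
contact_force: [-0.0, -0.3, -1.1]
grip_width: 20.2
finger_force: 30.0
time: 13.72
tool_pos: [590.0, 192.8, 253.5]
tcp_rot: [3.139, -0.002, -3.035]
contact_force: [-2.1, -0.6, -0.6]
grip_width: 19.9
finger_force: 30.0
time: 14.22
tool_pos: [589.7, 185.7, 210.2]
tcp_rot: [-3.141, -0.002, -3.042]
contact_force: [-0.3, 0.1, 0.2]
grip_width: 19.9
finger_force: 30.0
```

View pics/i.png

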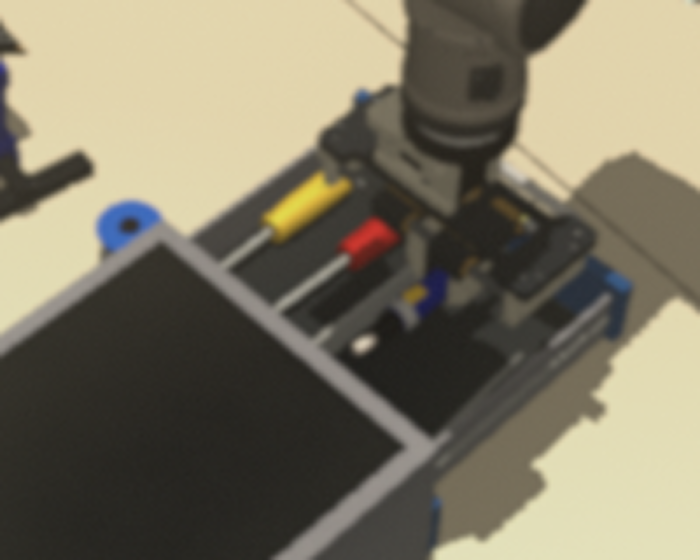

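The pump (button at (415,293)) hangs over the left compartment, nozzle (362,343) to the back and clear of the roof edge. Lower it.

```bash

python3 -m creep '0 0.001 -0.015 0 0 0 0;0 0 -0.015 0 0 0 0;0 0 -0.012 0 0 0 0;0 0 -0.006 0 0 0 0;0 0 -0.003 0 0 0 0;0 0 0 0 0 0 0;0 0 0 0 0 0 0;0 0 0 0 0 0 0'
python3 -m creep '0 0 0 0 0 0 0;0 0 0 0 0 0 0;0 0 0 0 0 0 0'
```

```text
time: 14.93
tool_pos: [590.6, 187.7, 160.9]
tcp_rot: [3.141, 0.002, -3.04]
contact_force: [-0.3, 1.0, -0.1]
grip_width: 19.9
finger_force: 30.0
time: 15.18
tool_pos: [590.2, 187.7, 160.1]
tcp_rot: [3.141, 0.001, -3.04]
contact_force: [0.9, -0.4, -1.1]
grip_width: 20.3
finger_force: 30.0
```

```bash

python3 -m creep '0 0 -0.003 0 0 0 0;0 0 -0.002 0 0 0 0;0 0 -0.001 0 0 0 0;0 0 -0.001 0 0 0 0;0 0 0 0 0 0 0;0 0 0 0 0 0 0;0 0 0 0 0 0 0'
```

```text
time: 15.77
tool_pos: [590.1, 187.7, 152.7]
tcp_rot: [3.141, 0.0, -3.04]
contact_force: [-0.4, -0.1, -0.8]
grip_width: 19.9
finger_force: 30.0
```

```bash

python3 -m creep '0 0 -0.0005 0 0 0 0;0 0 0 0 0 0 0;0 0 0 0 0 0 42;0 0 0 0 0 0 42;0 0 0 0 0 0 42;0 0 0 0 0 0 42;0 0 0 0 0 0 42'
python3 -m creep '0 0 0.01 0 0 0 42;0 0 0.02 0 0 0 42;0 0 0.03 0 0 0 42;0 0 0.035 0 0 0 42;0 0 0.035 0 0 0 42;0 0 0 0 0 0 42'
python3 -m creep '-0.034 -0.013 0 0 0 0 0;-0.034 -0.013 0 0 0 0 0;-0.034 -0.013 0 0 0 0 0;-0.034 -0.013 0 0 0 0 0;-0.034 -0.013 0 0 0 0 0;0 0 0 0 0 0 0;0 0 0 0 0 0 0;0 0 0 0 0 0 0'
python3 - <<'E'
from h import *
snap('top','j',(195,180,345,330),4)
snap('scene','k')
b=cv2.imread('pics/scene_k_full.png')[190:350,230:430]
a=cv2.imread('pics/j.png')
a=cv2.resize(a,(400,400)); o=np.zeros((400,800,3),np.uint8);o[:,:400]=a;o[:320,400:]=cv2.resize(b,(400,320))
cv2.imwrite('pics/l.png',o)
E
```

```text
time: 16.35
tool_pos: [590.0, 187.7, 152.0]
tcp_rot: [3.141, -0.0, -3.04]
contact_force: [0.7, -0.2, -0.3]
grip_width: 38.3
finger_force: 0.0
time: 16.85
tool_pos: [592.3, 188.2, 291.1]
tcp_rot: [3.14, 0.014, -3.04]
contact_force: [0.2, 0.2, 0.4]
grip_width: 38.7
finger_force: 0.0
time: 17.52
tool_pos: [420.9, 122.8, 283.3]
tcp_rot: [3.141, 0.003, -3.041]
contact_force: [1.2, 0.7, 0.3]
grip_width: 0.1
finger_force: 0.0
```

View pics/l.png

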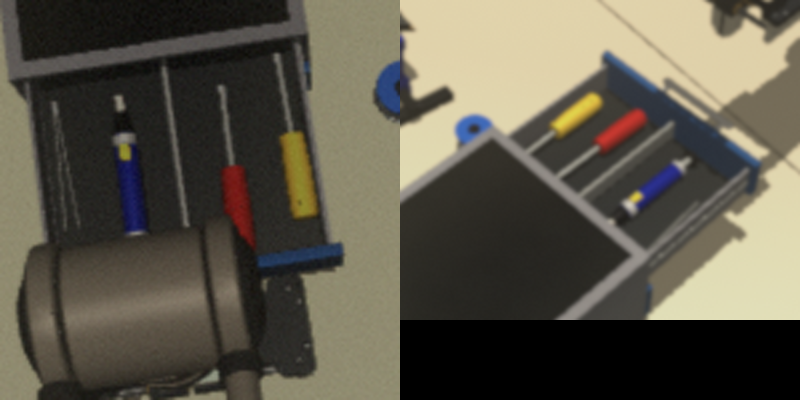

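Both lie flat, lengthwise, nozzle and tip to the back. Now shut the drawer by its handle.

```bash

python3 -m creep '0 0 -0.03 0 0 0 0;0 0 -0.035 0 0 0 0;0 0 -0.03 0 0 0 0;0 0 -0.018 0 0 0 0;0 0 -0.006 0 0 0 0;0 0 0 0 0 0 0;0 0 0 0 0 0 0;0 0 0 0 0 0 0'
python3 -m creep '0.006 0.0006 0 0 0 0 0;0.005 0.0005 0 0 0 0 0;0.004 0.0004 0 0 0 0 0;0.004 0.0004 0 0 0 0 0;0.004 0.0004 0 0 0 0 0;0.004 0.0004 0 0 0 0 0;0.004 0.0004 0 0 0 0 0;0.005 0.0005 0 0 0 0 0'
```

```text
time: 18.28
tool_pos: [421.2, 122.9, 164.4]
tcp_rot: [3.141, 0.002, -3.04]
contact_force: [0.4, -0.0, -0.2]
grip_width: 0.3
finger_force: 0.0
time: 18.95
tool_pos: [455.9, 126.3, 163.1]
tcp_rot: [3.141, -0.001, -3.04]
contact_force: [-2.7, 0.6, 1.4]
grip_width: 0.2
finger_force: 1.2
```

```bash

python3 -m creep '0.006 0.0006 0 0 0 0 0;0.008 0.0008 0 0 0 0 0;0.009 0.0009 0 0 0 0 0;0.009 0.0009 0 0 0 0 0;0.009 0.0009 0 0 0 0 0;0.009 0.0009 0 0 0 0 0;0.009 0.0009 0 0 0 0 0;0.009 0.0009 0 0 0 0 0'
python3 -m creep '0.009 0.0009 0 0 0 0 0;0.009 0.0009 0 0 0 0 0;0.009 0.0009 0 0 0 0 0;0.009 0.0009 0 0 0 0 0;0.009 0.0009 0 0 0 0 0;0.009 0.0009 0 0 0 0 0;0.008 0.0008 0 0 0 0 0;0.007 0.0007 0 0 0 0 0'
python3 -m creep '0.006 0.0006 0 0 0 0 0;0.005 0.0005 0 0 0 0 0;0.004 0.0004 0 0 0 0 0;0.003 0.0003 0 0 0 0 0;0.003 0.0003 0 0 0 0 0;0.003 0.0003 0 0 0 0 0'
```

```text
time: 19.62
tool_pos: [525.0, 133.3, 163.1]
tcp_rot: [3.141, -0.0, -3.04]
contact_force: [-2.7, 1.4, 0.4]
grip_width: 0.4
finger_force: 1.3
time: 20.28
tool_pos: [594.0, 140.1, 163.1]
tcp_rot: [3.141, 0.0, -3.04]
contact_force: [-1.8, 1.9, 0.4]
grip_width: 0.6
finger_force: 1.2
time: 20.78
tool_pos: [617.1, 142.4, 163.1]
tcp_rot: [3.142, -0.0, -3.04]
contact_force: [-1.4, 1.7, -0.7]
grip_width: 0.7
finger_force: 1.1
```

```bash

python3 -m creep '0.003 0.0003 0 0 0 0 0;0.003 0.0003 0 0 0 0 0;0.002 0.0002 0 0 0 0 0;0.002 0.0002 0 0 0 0 0;0.002 0.0002 0 0 0 0 0'
python3 -m creep '0.001 0.0001 0 0 0 0 0;0.001 0.0001 0 0 0 0 0;0.001 0.0001 0 0 0 0 0;0.001 0.0001 0 0 0 0 0'
```

```text
time: 21.2
tool_pos: [629.2, 143.6, 163.3]
tcp_rot: [3.142, -0.0, -3.04]
contact_force: [-2.8, 1.2, -1.0]
grip_width: -0.2
finger_force: 1.1
time: 21.53
tool_pos: [633.1, 144.0, 163.2]
tcp_rot: [3.142, -0.0, -3.04]
contact_force: [-1.4, 0.2, -0.6]
grip_width: 0.5
finger_force: 1.0
```

```bash

python3 -m creep '0.001 0.0001 0 0 0 0 0;0.001 0.0001 0 0 0 0 0;0.001 0.0001 0 0 0 0 0'
python3 -m creep '0.001 0.0001 0 0 0 0 0;0.001 0.0001 0 0 0 0 0'
python3 -m creep '0.001 0.0001 0 0 0 0 0;0.001 0.0001 0 0 0 0 0'
```

```text
time: 21.78
tool_pos: [634.6, 144.1, 163.2]
tcp_rot: [-3.141, -0.004, -3.04]
contact_force: [-11.7, -1.4, 4.6]
grip_width: 0.5
finger_force: 6.0
time: 21.95
tool_pos: [634.9, 144.2, 163.2]
tcp_rot: [-3.141, -0.009, -3.04]
contact_force: [-19.1, -2.4, 10.3]
grip_width: 0.8
finger_force: 9.8
time: 22.12
tool_pos: [635.3, 144.2, 163.2]
tcp_rot: [-3.141, -0.014, -3.04]
contact_force: [-26.3, -4.3, 15.0]
grip_width: 0.4
finger_force: 13.5
```

The drawer is at its stop. Back off, lift and check.

```bash

python3 -m creep '-0.006 -0.0006 0 0 0 0 0;-0.02 -0.002 0 0 0 0 0;-0.03 -0.003 0 0 0 0 0;-0.03 -0.003 0 0 0 0 0;-0.01 -0.001 0.03 0 0 0 0;0 0 0.035 0 0 0 0;0 0 0.035 0 0 0 0;0 0 0 0 0 0 0'
python3 -m creep '0 -0.035 0 0 0 0 0;0 -0.035 0 0 0 0 0;0 -0.035 0 0 0 0 0;0 -0.035 0 0 0 0 0;0 -0.035 0 0 0 0 0;0 -0.035 0 0 0 0 0;0 0 0 0 0 0 0;0 0 0 0 0 0 0'
python3 - <<'E'
from h import *
snap('top','m')
E
```

```text
time: 22.78
tool_pos: [547.2, 135.4, 271.3]
tcp_rot: [-3.142, 0.016, -3.04]
contact_force: [1.3, 0.2, -0.1]
grip_width: 0.4
finger_force: 0.0
time: 23.45
tool_pos: [544.5, -76.9, 263.5]
tcp_rot: [-3.141, 0.002, -3.044]
contact_force: [0.3, 1.0, -0.8]
grip_width: 0.4
finger_force: 0.0
```

View pics/m.png

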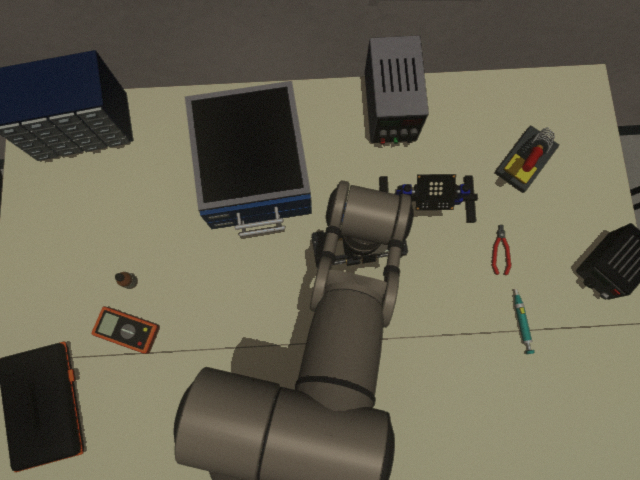

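The drawer front (255,210) is flush with the cabinet, with the handle at (262,228). The meter, flux, cutters and turquoise pump are where they were, and the arm is clear.

```bash
python3 -c "
from plant import order
print(order.close_job())"
```

```text
the job is handed in; nothing more can be done
None
```

The red screwdriver is in the compartment with the yellow one and the solder sucker is in the other, both flat with tips to the back; the drawer is pushed to its stop, and the job was handed in at about 23.5 s.

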